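# Swing out and lock the prop leg of a roll stand

### The arm

A 7-joint arm with a two-finger parallel gripper is mounted at the origin on a cart in front of the work surface, level with it; the furniture and walls round the work are solid. World frame = base frame: x ahead of the robot, y to its left, z up, the work surface at z = 0. Lengths are in m, angles in rad, forces in N, time in s.
With the tool pointing down it reaches from about 0.35 to 0.9 m from the base axis. Payload 8.1 kg.
Tool frame: the origin (TCP) lies midway between the tips of the shut fingers; the grasp point (between the pads) lies 19 mm behind it; z points along the fingers, x is the direction in which the jaws open and shut, and the axes are right-handed (so a half turn about z gives the same grasp; the last joint's range is limited). The gripper opens to 92 mm and grips with 3 to 60 N. Pads are 19 mm wide; open, the fingers measure 130 mm over their backs; the gripper's body (75 mm by 190 mm) begins 47 mm behind the grasp point.
Start: joints at [1.034, 0.434, 0.025, 1.573, -0.012, 1.134, -0.075], TCP at [0.263, -0.567, 0.227] pointing down, gripper open.
Joint ranges: [-2.62, 2.62], [-0.44, 2.09], [-1.27, 1.32], [0.08, 2.57], [-1.32, 4.46], [0.12, 2], [-2.74, 2.74]. Speed limits (rad/s): [2.22, 2.22, 3.01, 3.01, 3.14, 3.14, 3.14].

### API

Orientations are given as a rotation vector (axis times angle).
In Python, from cell import arm gives the robot as it stands. The module is installed in compiled form; this text tells all that it offers.
- The arm moves only by the tool play_rows, never from a script. Its argument "motion" is a list of rows, each a list of 7 numbers: the gripper's target within -1 to 1 (fully open at 1, half-way at 0, shut at -1), then the shift along the tool's x, y, z in mm, then the turn, a rotation vector about the tool's x, y, z in rad. In form: [[claw, tx, ty, tz, ax, ay, az], ...]. A call has 1 to 10 rows; each row is the pose to reach, as a shift and turn from the pose measured when the call began, along the tool's axes at that moment; what a row does not reach only later rows make up. A row lasts 1/10 s, in which the tool goes at most 50 mm and 8.59 degrees, less where a joint would pass 70% of its speed; a pose out of reach is approached as far as the arm can. A call with a gripper value outside its range is refused whole. The fingers move at their own pace and stop on an object; "force" is the grip in N (left out, the last holds). Time passes only in rows, so rows that repeat a pose let the fingers close. It gives the time, the measured TCP pose, the force and the opening at its end, in the units of the state.
- arm.observe(): the state, without advancing time (a new reading comes with each control period).
- arm.get_image(name): name is "side" or "top" or "wrist"; returns a dict with "img" (384x512x3 uint8, blue, green, red), "depth" (384x512 float32, m along the optical axis (not along the pixel's ray), 0 where there is no reading), "K" (3x3 intrinsics, pixels), "k1" (the pictures are not rectified: a ray, as slopes to the right and down, at radius r is drawn at 1 + k1 r^2 times it, then the intrinsics apply), "rvec" (rotation vector, rad) and "tvec" (3), from world to camera coordinates, as OpenCV has them. Camera axes: x right, y down, z forward; pixel columns grow to the right and rows downward; lengths in m; the calibration is good to about 2 mm. A picture is of the moment at which its call begins.
- arm.sign_off(): hands the job in, once; it reports no verdict.
Trained networks look in a picture, given as the dict that the camera call returned (one of the last four; its "shot" number tells which), for a name from the list of things; names that differ only in an ending like _2 or _b are one class to them, and where a whole thing is asked for, a point or a joint stands for the part that bears it (a point fixed in the world has none). Each returns a list of dicts, best first, with "score" (0 to 1); they miss things now and then, are a little off and sometimes report something else, mostly with a low value. They report only what shows in the picture. A call takes as long as a camera call.
- arm.look_for(picture, query): "box" ([left, top, width, height] as shares, 0 to 1, of the picture: columns of its width, rows of its height, round what is visible of it).
The state is a dict: "clock": time; "joints": joint angles; "dq": joint speeds; "joint_efforts": joint torques, N m; "position": TCP position; "ee_rot": TCP orientation; "force": force on the tool from outside, world axes, zero at the start; "ft_torque": the same for the moment, N m; "width": opening from 0.0 (shut) to 1.0 (fully open).
Only numpy, scipy, OpenCV 4.12 (cv2) and the standard library are available. Lean on these libraries where they do the work, as an engineer would, in place of code of your own. Each camera call takes 0.05 s, during which the arm holds its last target. There are 200 camera calls.

### The job

Make the small film-roll stand ready for use: push its folded orange prop leg round with a fingertip until it comes up against the rubber stop, and lean on it there for about a second with a firm but measured push (about 12 N, never above 17 N). Then slide the blue-tabbed lock bolt fully home behind the end of the leg, so that the leg cannot fold back. Do not grip the leg, and leave the brass weight, the orange cap and the amber tape where they stand.

Things in the scene. Friction and masses are not known exactly. Their poses are not given: they have to be found in the camera images.
- prop_leg (a joint): Angle of the orange leg (rad, counterclockwise from above as it swings out): 0 along +y of leg_hinge, 1.57 along its -x; starts at 0.45 to 0.8. Stiff hinge (2 N at the push patch), stays where left. A rubber stop, set by hand, is first touched anywhere from 1.40 to 1.74: not measured, must be felt. Seated: still under over 8 N there for 0.3 s; over 17 N from the fingers strains it.
- leg_push (a point): Centre of the black push patch (34 mm long) on the leg, 92 mm from the hinge axis, 32 mm above the table. The leg is 16 mm wide, 24 mm high, underside 20 mm above the table, round end 130 mm from the axis. y points along the leg to its end, x across it: the finger stands on the +x side and pushes toward -x. At the stop the push grows about 10 N per mm here.
- leg_hinge (a point): Point on the upright hinge axis, 32 mm above the table; axes are the stand's (turned 0.2 to 0.45 rad about z). The post is 26 mm wide, its cap 55 mm high. The soft rubber stop, on a screw stud in a steel bracket 47 mm high, stands 62 mm from this axis on the side the leg swings toward.
- stand: Grey roll stand fixed to the table; origin on the hinge axis at table height. Its deck, 12 mm high, spans x 20 to 90 mm and y -35 to 75 mm and carries a fixed white film roll, 62 mm across, top at 57 mm, centred at x 57, y 20 mm.
- bolt_tab (a point): Centre of the blue tab on the steel lock bolt: 10 mm along x, 26 mm along y, 18 mm high, centre 49 mm above the table. +x is the way the bolt slides home, toward the hinge. Drawn back it lies 170 mm from the hinge axis along x, and 22 mm to +y of the line of the swung-out leg, beyond its end. Below it: guide 27 mm wide, 35 mm high, 142 to 187 mm from the axis; 6 mm plate out to 198 mm.
- lock_bolt (a joint): Travel of the lock bolt (m): 0 drawn back, grows as it slides toward +x of its tab, 0.025 fully home against its hard end. Starts at 0 to 0.004. Slides with about 2.5 N and stays where it is left. It runs in behind the leg's end (17 mm overlap), and does so freely only when the leg is out at its stop.
- brass_weight: Bystander: brass weight, 33 mm across, 37 mm high, loose; origin under its centre.
- orange_cap: Bystander: orange screw cap, 45 mm across, 31 mm high, loose; origin under its centre.
- amber_tape: Bystander: roll of amber tape lying flat, 66 mm across, 20 mm high, loose; origin under its centre.

How it is judged:
By the outcome, as a careful person would: the job done as asked, in the order asked, and still so for the second after the job is handed in, with the robot touching nothing.
It also fails if it takes over 67 s, if anything falls off the work surface, if the arm or the gripper's body presses on something with over 40 N, if the wrist force passes 120 N, or if a joint passes its speed limit or range.

## Working session

There is one attempt and no reset: what is moved stays moved. The work goes in short steps, Python scripts to look and compute and a tool call to move; the robot and the scene stay as the last step left them, time stands still between calls to the robot, and variables do not carry over. Pictures are saved under pics/ and viewed, on a budget of 10 in all, crops included, one or two more only if the job needs it, and the job is handed in when it is done.

Besides the shell and the picture viewer there is one more tool, called after ">>>" in YAML: its name, and indented under it one key for each argument. play_rows: Moves the arm, as the interface text tells. Its arguments: {"type":"object","properties":{"motion":{"type":"array"},"force":{"type":"number"}},"required":["motion"]}

```bash
mkdir -p pics; ls; cat > h.py <<'E'
import numpy as np, cv2
from cell import arm
from scipy.spatial.transform import Rotation as R
def cam(p):
    return R.from_rotvec(np.ravel(p["rvec"])).as_matrix(), np.ravel(p["tvec"])
def pix2w(p,u,v,z=None):
    """world point of pixel; by depth, or on the plane of height z"""
    K=p["K"]; xd,yd=(u-K[0,2])/K[0,0],(v-K[1,2])/K[1,1]
    x,y=xd,yd
    for _ in range(20):
        s=1+p["k1"]*(x*x+y*y); x,y=xd/s,yd/s
    M,t=cam(p); c=-M.T@t; d=M.T@np.array([x,y,1.])
    k=p["depth"][int(round(v)),int(round(u))] if z is None else (z-c[2])/d[2]
    return c+k*d
def w2pix(p,X):
    M,t=cam(p); c=M@np.asarray(X)+t; x,y=c[:2]/c[2]; s=1+p["k1"]*(x*x+y*y); K=p["K"]
    return K[0,0]*x*s+K[0,2],K[1,1]*y*s+K[1,2]
E
python3 - <<'E'
from h import *
np.set_printoptions(precision=4,suppress=True)
print(arm.observe())
for n in ("top","side"):
    p=arm.get_image(n); cv2.imwrite(f"pics/{n}0.png",p["img"]); np.savez(f"{n}0.npz",**p)
    M,t=cam(p); print(n,"cam at",-M.T@t,p["k1"])
    for q in ("prop_leg","leg_push","leg_hinge","stand","bolt_tab","lock_bolt","brass_weight","orange_cap","amber_tape"):
        for r in arm.look_for(p,q)[:2]:
            b=np.array(r["box"])*[512,384,512,384]; u,v=b[0]+b[2]/2,b[1]+b[3]/2
            print(q,round(r["score"],2),b.round(),pix2w(p,u,v))
E
```

```text
pics
{'clock': 0.0, 'joints': array([ 1.0344,  0.4352,  0.025 ,  1.5741, -0.0116,  1.134 , -0.0751]), 'dq': array([ 0.0007,  0.0007, -0.0007, -0.0001, -0.    , -0.0005, -0.0005]), 'joint_efforts': array([  0.    , -66.7843,   0.9845, -31.4455,  -0.0605,   0.0431,
         0.0002]), 'position': array([ 0.2624, -0.5667,  0.2259]), 'ee_rot': array([-2.6468,  1.691 ,  0.0023]), 'force': array([ 0.2199, -0.2281, -0.465 ]), 'ft_torque': array([-0.0074,  0.0023,  0.0301]), 'width': 1.0004182576587686}
top cam at [0.44   0.392  0.9233] -0.10078353427152305
prop_leg 0.85 [249. 174.  29.  39.] [0.5026 0.3469 0.0451]
leg_push 0.77 [252. 178.  27.  39.] [0.4931 0.3407 0.0467]
leg_hinge 0.68 [239. 142.  52.  76.] [0.5419 0.3387 0.0024]
leg_hinge 0.36 [250. 175.  29.  38.] [0.5019 0.3425 0.0465]
stand 0.9 [243. 145.  50.  71.] [ 0.5418  0.3308 -0.001 ]
lock_bolt 0.57 [292. 226.  13.  21.] [0.3977 0.2553 0.0315]
brass_weight 0.47 [286. 139.  15.  14.] [0.6269 0.2702 0.0376]
orange_cap 0.54 [295. 157.  17.  20.] [0.5758 0.2421 0.0277]
amber_tape 0.77 [205. 165.  23.  26.] [ 0.5466  0.4665 -0.0014]
side cam at [ 0.0694 -0.2919  0.4754] -0.0021233561866086407
prop_leg 0.84 [230. 203.  82.  22.] [0.4993 0.333  0.0298]
leg_push 0.9 [231. 202.  81.  20.] [0.5002 0.3332 0.0348]
leg_hinge 0.69 [233. 177. 108.  57.] [0.5253 0.3224 0.0436]
stand 0.67 [234. 179. 104.  54.] [0.5248 0.325  0.0426]
bolt_tab 0.82 [234. 239.  15.  28.] [0.3858 0.2487 0.039 ]
lock_bolt 0.81 [233. 237.  20.  29.] [0.3863 0.2448 0.0441]
brass_weight 0.8 [344. 207.  14.  22.] [0.6199 0.2557 0.0225]
orange_cap 0.59 [326. 218.  25.  26.] [0.5657 0.2297 0.0274]
amber_tape 0.78 [240. 176.  33.  23.] [0.56   0.4782 0.0024]
```

```bash
python3 - <<'E'
import cv2,numpy as np
a=cv2.imread("pics/top0.png")[120:270,190:340]; b=cv2.imread("pics/side0.png")[160:285,205:375]
a=cv2.resize(a,(400,400),interpolation=cv2.INTER_CUBIC); b=cv2.resize(b,None,fx=400/170,fy=400/170,interpolation=cv2.INTER_CUBIC)
o=np.zeros((400,800,3),np.uint8); o[:,:400]=a; o[:b.shape[0],400:400+b.shape[1]]=b
cv2.imwrite("pics/crop0.png",o)
E
```

```text
(no output)
```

View pics/crop0.png

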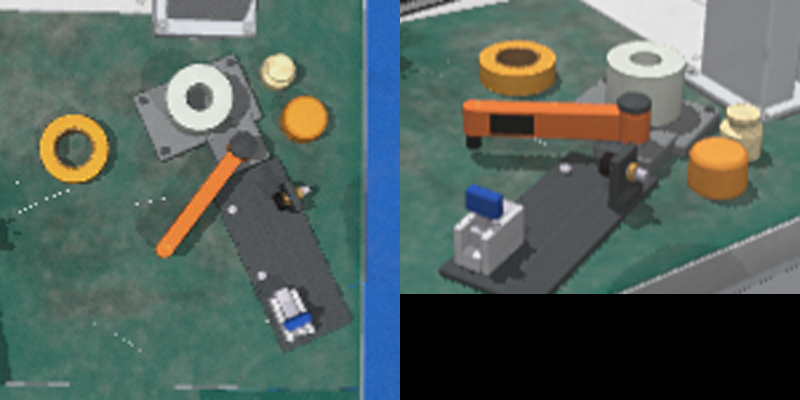

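The crop (2.67x) shows the leg running from the hinge cap at (243,147) to its end at (165,250). The roll centre is at (200,96), the rubber stop at (285,200) and the blue tab at (297,321). The cap and the weight sit at the upper right, clear of the swing.

```bash
python3 - <<'E'
from h import *
np.set_printoptions(precision=4,suppress=True)
p=dict(np.load("top0.npz")); s=dict(np.load("side0.npz"))
hsv=cv2.cvtColor(p["img"],cv2.COLOR_BGR2HSV); 
f=lambda x,y:(190+(x+.5)/2.667-.5,120+(y+.5)/2.667-.5)
H=pix2w(p,*f(243,147),.055); E=pix2w(p,*f(165,250),.044); T=pix2w(p,*f(297,321),.058); F=pix2w(p,*f(200,96),.057)
print("hinge",H,"end",E,"tab",T,"roll",F)
print("leg len",np.linalg.norm((E-H)[:2]),"roll dist",np.linalg.norm((F-H)[:2]),"exp",np.hypot(57,20),"tab dist",np.linalg.norm((T-H)[:2]),"exp",np.hypot(170,22))
a=lambda v:np.arctan2(v[1],v[0])
print("yaw from roll",a(F-H)-np.arctan2(20,57),"from tab",a(T-H)-np.arctan2(22,-170)+2*np.pi, )
# side camera
g=lambda x,y:(205+(x-400+.5)*170/400-.5,160+(y+.5)*170/400-.5)
print("side hinge",pix2w(s,*g(634,102),.055),"roll",pix2w(s,*g(646,57),.057),"tab",pix2w(s,*g(486,203),.049),"end",pix2w(s,*g(466,106),.044))
# blue masks
for n,q,z in(("top",p,.058),("side",s,.049)):
    h=cv2.cvtColor(q["img"],cv2.COLOR_BGR2HSV); m=cv2.inRange(h,(100,150,60),(130,255,255))
    k,l,st,c=cv2.connectedComponentsWithStats(m)
    for i in range(1,k):
        if 5<st[i,4]<400: print(n,st[i],pix2w(q,*c[i],z))
E
```

```text
hinge [0.5501 0.3039 0.055 ] end [0.4534 0.3742 0.044 ] tab [0.3904 0.2522 0.058 ] roll [0.5967 0.3448 0.057 ]
leg len 0.1196018938509285 roll dist 0.06198796277995429 exp 60.40695324215582 tab dist 0.16785991524241947 exp 171.41761869772895
yaw from roll 0.38293139393842607 from tab 0.44144076380958097
side hinge [0.5448 0.2988 0.055 ] roll [0.5953 0.3493 0.057 ] tab [0.3883 0.2519 0.049 ] end [0.4465 0.3782 0.044 ]
top [467 190  41   6 129] [ 0.5175 -0.2431  0.058 ]
top [ 57 201  21  31 202] [0.4368 0.8325 0.058 ]
top [297 237  10   7  37] [0.3907 0.2516 0.058 ]
top [ 16 257   7   1   7] [0.33  0.955 0.058]
top [ 29 258   6   1   6] [0.329 0.921 0.058]
top [ 72 260  21   1  21] [0.3294 0.7886 0.058 ]
top [131 262   8   1   8] [0.3289 0.6569 0.058 ]
side [18 79 31  6 65] [0.3121 1.4104 0.049 ]
side [116 137  35   6 186] [0.4033 0.7606 0.049 ]
side [233 238  15  15 163] [0.3879 0.2546 0.049 ]
side [135 292  13  20  22] [0.212  0.2131 0.049 ]
side [158 334  21  32  53] [0.2084 0.1152 0.049 ]
side [476 368  36  16 258] [ 0.4863 -0.1133  0.049 ]
```

```bash
cat >> h.py <<'E'
def rel(pos,yaw):
    """shift (mm) and turn for play_rows to reach pos, tool down with tool x at yaw"""
    o=arm.observe(); A=R.from_rotvec(o["ee_rot"])
    B=R.from_matrix(np.array([[np.cos(yaw),np.sin(yaw),0],[np.sin(yaw),-np.cos(yaw),0],[0,0,-1]]))
    return (A.inv().apply(np.array(pos)-o["position"])*1000).round(1),(A.inv()*B).as_rotvec().round(3)
E
python3 -c "
from h import *
print(rel((.45,-.1,.23),-.2)); print(rel((.47,.37,.22),.93))"
```

```text
(array([-345.1, -366.3,   -3.3]), array([ 0.   , -0.   , -0.937]))
(array([-763.2, -582. ,    6.7]), array([ 0.   , -0.   , -2.067]))
```

>>> play_rows:
  motion:
    - [-1, -35, -37, 0, 0, 0, -0.09]
    - [-1, -70, -74, 0, 0, 0, -0.18]
    - [-1, -105, -111, 0, 0, 0, -0.28]
    - [-1, -140, -148, 0, 0, 0, -0.37]
    - [-1, -175, -185, 0, 0, 0, -0.47]
    - [-1, -210, -222, 0, 0, 0, -0.56]
    - [-1, -245, -259, 0, 0, 0, -0.65]
    - [-1, -280, -296, 0, 0, 0, -0.75]
    - [-1, -315, -333, 0, 0, 0, -0.85]
    - [-1, -345, -366, 0, 0, 0, -0.94]
  force: 40

```text
clock: 2.0
position: [0.4491, -0.1012, 0.2272]
ee_rot: [3.126, -0.303, 0.002]
force: [0.4, 0.2, 1.0]
width: 0.18
```

```bash
python3 -c "
from h import *
print(arm.observe()['position'],arm.observe()['joints'])
print(rel((.47,.37,.22),.93))"
```

```text
[ 0.44910955 -0.10121446  0.22716205] [ 0.4620388   0.19958271 -0.41512579  1.92926877  0.09397302  1.03022251
 -0.1875251 ]
(array([ -70.1, -466.4,    6.9]), array([ 1.000e-03, -1.000e-03, -1.123e+00]))
```

>>> play_rows:
  motion:
    - [-1, -7, -47, 0, 0, 0, -0.11]
    - [-1, -14, -94, 0, 0, 0, -0.22]
    - [-1, -21, -141, 0, 0, 0, -0.34]
    - [-1, -28, -188, 0, 0, 0, -0.45]
    - [-1, -35, -234, 0, 0, 0, -0.56]
    - [-1, -42, -280, 0, 0, 0, -0.67]
    - [-1, -49, -327, 0, 0, 0, -0.79]
    - [-1, -56, -373, 0, 0, 0, -0.9]
    - [-1, -63, -420, 0, 0, 0, -1.01]
    - [-1, -70, -466, 0, 0, 0, -1.12]

```text
clock: 3.0
position: [0.47, 0.3714, 0.227]
ee_rot: [2.807, 1.409, 0.002]
force: [-0.1, 0.7, 0.6]
width: 0.003
```

```bash
python3 - <<'E'
from h import *
np.set_printoptions(precision=4,suppress=True)
o=arm.observe(); print(o['position'],o['width'],o['force'])
p=arm.get_image("wrist"); cv2.imwrite("pics/w1.png",p["img"]); np.savez("w1.npz",**p)
M,t=cam(p); print("cam",-M.T@t)
E
```

```text
[0.47   0.3714 0.227 ] 0.0025774632099716064 [-0.0737  0.7428  0.5514]
cam [0.411  0.4152 0.3845]
```

View pics/w1.png

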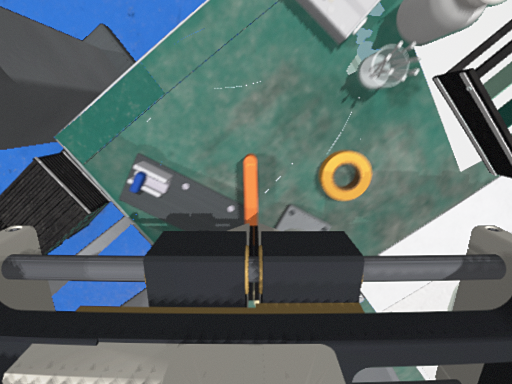

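The wrist view shows the leg end at (250,155), with the leg running straight down the picture, the blue tab at (136,184) and the tape at (346,176), well clear.

```bash
python3 - <<'E'
from h import *
np.set_printoptions(precision=4,suppress=True)
p=dict(np.load("w1.npz")); h=cv2.cvtColor(p["img"],cv2.COLOR_BGR2HSV)
m=cv2.inRange(h,(4,150,120),(14,255,255)); 
k,l,st,c=cv2.connectedComponentsWithStats(m)
for i in range(1,k):
    if st[i,4]>100:
        print(st[i],c[i])
        if 230<c[i][0]<270:
            for v in range(st[i,1],st[i,1]+st[i,3],8):
                u=np.where(l[v]==i)[0]; print(v,u.min(),u.max(),pix2w(p,(u.min()+u.max())/2,v,.044),p["depth"][v,int(u.mean())],pix2w(p,u.mean(),v)[2])
m=cv2.inRange(h[150:220,100:180],(105,150,60),(130,255,255)); k,l,st,c=cv2.connectedComponentsWithStats(m)
for i in range(1,k):
    if st[i,4]>30: print("tab",st[i],pix2w(p,c[i][0]+100,c[i][1]+150,.056),pix2w(p,c[i][0]+100,c[i][1]+150))
E
```

```text
[244 154  13  72 862] [250.0452 189.384 ]
154 249 250 [0.4452 0.3838 0.044 ] 0.3596835 0.021750909982739763
162 244 256 [0.4534 0.3784 0.044 ] 0.34477732 0.041949158604094317
170 244 256 [0.4613 0.3725 0.044 ] 0.34611174 0.04334028595410544
178 244 256 [0.4693 0.3664 0.044 ] 0.3482849 0.04393061885211019
186 244 256 [0.4775 0.3603 0.044 ] 0.35065603 0.04436187088756205
194 244 256 [0.4858 0.354  0.044 ] 0.35388848 0.04400108608579545
202 244 256 [0.4943 0.3477 0.044 ] 0.35721627 0.04359996575769837
210 244 256 [0.5029 0.3412 0.044 ] 0.35958606 0.04415814812850882
218 245 256 [0.512  0.3352 0.044 ] 0.0 0.3844526928296693
tab [ 30  23  15  20 176] [0.3899 0.2556 0.056 ] [0.3899 0.2561 0.057 ]
tab [  0  52  24  18 274] [0.3981 0.2013 0.056 ] [ 0.3645 -0.3553 -0.7986]
```

```bash
python3 -c "
from h import *
print(rel((.502,.395,.2),.926),rel((.502,.395,.028),.926))"
```

```text
(array([32.5, 18.8, 27.2]), array([-0.004, -0.005,  0.018])) (array([ 31.7,  19.4, 199.1]), array([-0.004, -0.005,  0.018]))
```

```bash
python3 -c "
from h import *
o=arm.observe();print(o); print(R.from_rotvec(o['ee_rot']).as_matrix().round(3))"
```

```text
{'clock': 3.05, 'joints': array([-0.25216286,  0.50918418, -0.76864837,  1.58692819,  0.369406  ,
        1.1925447 , -0.14998827]), 'dq': array([ 0.05912744, -0.0662149 ,  0.00109766,  0.10871497, -0.07870884,
       -0.03925434, -0.04971918]), 'joint_efforts': array([ 16.36987388, -66.7621994 ,   0.28155251, -22.04900444,
         1.57123201,   3.54257718,  -0.43481528]), 'position': array([0.46776551, 0.37955152, 0.22706602]), 'ee_rot': array([-2.79354634, -1.42555333, -0.00404492]), 'force': array([-1.09196985,  6.33001157,  2.36279933]), 'ft_torque': array([ 0.50118648, -0.10132775, -0.02429693]), 'width': 0.00641889335316281}
[[ 0.587  0.81  -0.   ]
 [ 0.81  -0.587  0.006]
 [ 0.005 -0.004 -1.   ]]
```

>>> play_rows:
  motion:
    - [-1, 32, 19, 10, 0, 0, 0.02]
    - [-1, 32, 19, 60, 0, 0, 0.02]
    - [-1, 32, 19, 110, -0.004, -0.005, 0.02]
    - [-1, 32, 19, 150, -0.004, -0.005, 0.02]
    - [-1, 32, 19, 180, -0.004, -0.005, 0.02]
    - [-1, 32, 19, 199, -0.004, -0.005, 0.02]
    - [-1, 32, 19, 199, -0.004, -0.005, 0.02]
    - [-1, 32, 19, 199, -0.004, -0.005, 0.02]

```text
clock: 3.85
position: [0.5021, 0.3957, 0.0286]
ee_rot: [2.812, 1.4, -0.0]
force: [0.5, 1.3, 0.4]
width: 0.001
```

```bash
python3 - <<'E'
from h import *
np.set_printoptions(precision=4,suppress=True)
o=arm.observe();print(o["clock"],o["position"],o["force"],np.abs(o["dq"]).max())
H=np.array([.549,.304])
for th in (.51,.8,1.1,1.3,1.4):
    a=.42+np.pi/2+th; d=np.array([np.cos(a),np.sin(a)]); n=np.array([d[1],-d[0]])
    print(th,rel((*(H+.092*d+.027*n),.028),a-np.pi/2))
E
```

```text
3.85 [0.5021 0.3957 0.0286] [0.5173 1.3427 0.3986] 0.023596025102777
0.51 (array([-18.4,   0.6,   0.6]), array([ 0.   ,  0.   , -0.006]))
0.8 (array([-45.9,  -3.1,   0.6]), array([ 0.   ,  0.   , -0.296]))
1.1 (array([-74.2,   1.4,   0.6]), array([ 0.   ,  0.   , -0.596]))
1.3 (array([-91.7,   9.1,   0.6]), array([ 0.   ,  0.   , -0.796]))
1.4 (array([-99.8,  14.2,   0.6]), array([ 0.   ,  0.   , -0.896]))
```

>>> play_rows:
  motion:
    - [-1, -7, 0, 0, 0, 0, 0]
    - [-1, -14, 0, 0, 0, 0, 0]
    - [-1, -19, 0, 0, 0, 0, -0.006]
    - [-1, -24, 0, 0, 0, 0, -0.06]
    - [-1, -30, -1, 0, 0, 0, -0.12]
    - [-1, -35, -2, 0, 0, 0, -0.18]
    - [-1, -41, -3, 0, 0, 0, -0.24]
    - [-1, -46, -3, 0, 0, 0, -0.3]
    - [-1, -51, -3, 0, 0, 0, -0.35]
    - [-1, -55, -3, 0, 0, 0, -0.395]

```text
clock: 4.85
position: [0.4673, 0.3538, 0.0297]
ee_rot: [2.481, 1.927, 0.004]
force: [1.8, 0.8, 0.3]
width: 0.006
```

```bash
python3 - <<'E'
from h import *
np.set_printoptions(precision=4,suppress=True)
o=arm.observe();print(o["clock"],o["position"],o["force"],o["ft_torque"])
p=arm.get_image("top"); cv2.imwrite("pics/t2.png",cv2.resize(p["img"][130:260,210:340],(600,600),interpolation=cv2.INTER_CUBIC))
H=np.array([.549,.304])
for th in (.9,1.,1.1,1.2,1.3,1.35,1.4):
    a=.42+np.pi/2+th; d=np.array([np.cos(a),np.sin(a)]); n=np.array([d[1],-d[0]])
    print(th,rel((*(H+.092*d+.027*n),.028),a-np.pi/2))
E
```

```text
4.85 [0.4673 0.3538 0.0297] [1.8078 0.8117 0.3196] [ 0.3735 -0.6083 -0.0063]
0.9 (array([-0.2, -0.2,  1.5]), array([ 0.002, -0.001,  0.003]))
1.0 (array([-9.5, -2.5,  1.5]), array([ 0.002, -0.001, -0.097]))
1.1 (array([-19. ,  -3.8,   1.5]), array([ 0.002, -0.001, -0.197]))
1.2 (array([-28.6,  -4.2,   1.4]), array([ 0.002, -0.001, -0.297]))
1.3 (array([-38.2,  -3.6,   1.4]), array([ 0.002, -0.001, -0.397]))
1.35 (array([-42.9,  -2.9,   1.4]), array([ 0.002, -0.   , -0.447]))
1.4 (array([-47.6,  -2.1,   1.4]), array([ 0.002, -0.   , -0.497]))
```

View pics/t2.png

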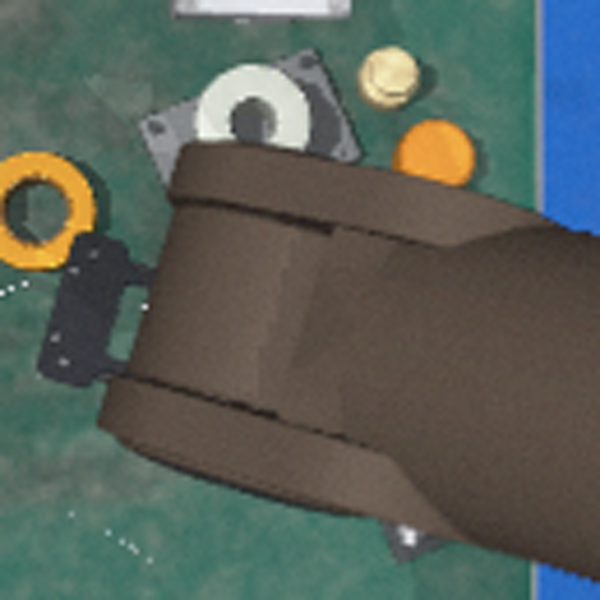

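The arm hides the leg in this view. The weight, the cap and the tape all stand unmoved, so I carry on by force.

>>> play_rows:
  motion:
    - [-1, -5, -1, 1, 0, 0, -0.05]
    - [-1, -10, -2, 1, 0, 0, -0.1]
    - [-1, -15, -3, 1, 0, 0, -0.15]
    - [-1, -20, -4, 1, 0, 0, -0.2]
    - [-1, -25, -4, 1, 0, 0, -0.25]
    - [-1, -30, -4, 1, 0, 0, -0.3]
    - [-1, -35, -4, 1, 0, 0, -0.36]
    - [-1, -38, -4, 1, 0, 0, -0.4]
    - [-1, -38, -4, 1, 0, 0, -0.4]

```text
clock: 5.8
position: [0.454, 0.317, 0.029]
ee_rot: [2.046, 2.382, 0.004]
force: [-0.0, -0.4, 0.6]
width: 0.01
```

```bash
cat > chk.py <<'E'
from h import *
np.set_printoptions(precision=4,suppress=True)
o=arm.observe(); x=R.from_rotvec(o["ee_rot"]).as_matrix()[:,0]
print(o["clock"],o["position"],o["force"],"along tool x %.2f"%(o["force"]@x),"yaw %.3f"%np.arctan2(x[1],x[0]))
E
python3 - <<'E'
from chk import *
p=arm.get_image("side"); cv2.imwrite("pics/s3.png",cv2.resize(p["img"][150:300,190:390],(800,600),interpolation=cv2.INTER_CUBIC))
H=np.array([.549,.304])
for th in (1.3,1.4,1.5,1.6,1.7,1.8):
    a=.42+np.pi/2+th; d=np.array([np.cos(a),np.sin(a)]); n=np.array([d[1],-d[0]])
    print(th,rel((*(H+.092*d+.027*n),.028),a-np.pi/2))
E
```

```text
5.8 [0.454 0.317 0.029] [-0.0202 -0.396   0.5939] along tool x -0.39 yaw 1.723
1.3 (array([0. , 0.2, 0.8]), array([ 0.002, -0.   ,  0.001]))
1.4 (array([-9.3, -2. ,  0.8]), array([ 0.002,  0.   , -0.099]))
1.5 (array([-18.8,  -3.3,   0.8]), array([ 0.002,  0.   , -0.199]))
1.6 (array([-28.4,  -3.7,   0.8]), array([ 0.002,  0.   , -0.299]))
1.7 (array([-38. ,  -3.1,   0.8]), array([ 0.002,  0.   , -0.399]))
1.8 (array([-47.4,  -1.5,   0.8]), array([ 0.002,  0.001, -0.499]))
```

View pics/s3.png

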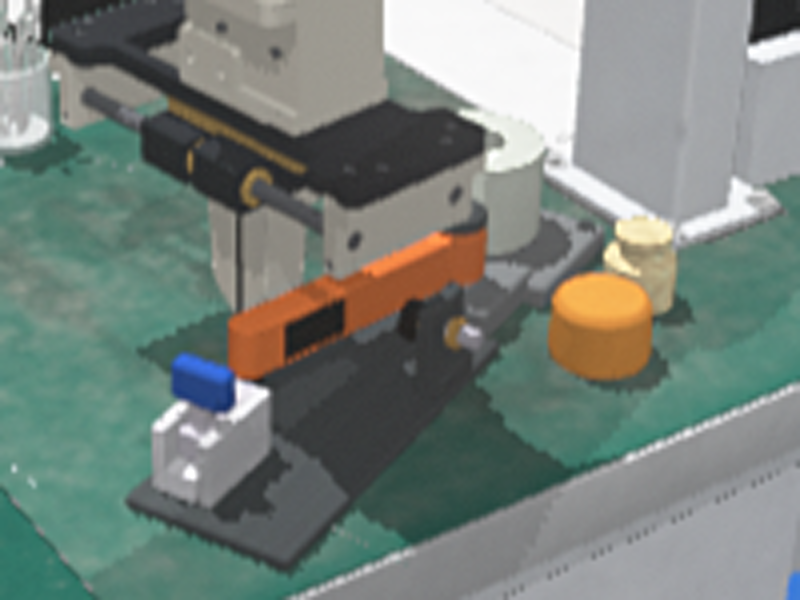

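The side view shows the finger behind the leg, the black patch facing the camera at (315,330) and the rubber pad at (412,320) not yet touched. I'll estimate where the pad is from the stored images.

```bash
python3 - <<'E'
from h import *
np.set_printoptions(precision=4,suppress=True)
s=dict(np.load("side0.npz")); p=dict(np.load("top0.npz"))
H=np.array([.549,.304]); yaw=.42
C,S=np.cos(yaw),np.sin(yaw)
loc=lambda X:np.array([[C,S],[-S,C]])@(X[:2]-H)*1000
for n,X in (("side face",pix2w(s,190+404/4-.5,150+318/4-.5,.032)),("side pad mid",pix2w(s,190+414/4-.5,150+320/4-.5,.032)),("top pad",pix2w(p,190+277/2.667,120+200/2.667,.04)),("top bracket",pix2w(p,190+293/2.667,120+193/2.667,.047))):
    l=loc(X); print(n,X,l,"theta touch ~",np.arctan2(-l[1]-8,-l[0])+np.pi/2)
o=cv2.resize(p["img"][170:220,270:330],(720,600),interpolation=cv2.INTER_CUBIC); cv2.imwrite("pics/stop.png",o)
E
```

```text
side face [0.4968 0.2722 0.032 ] [-60.6169  -7.7847] theta touch ~ 1.5672451550276263
side pad mid [0.4994 0.2686 0.032 ] [-59.6885 -12.0861] theta touch ~ 1.6391470689318588
top pad [0.5017 0.2687 0.04  ] [-57.552 -12.907] theta touch ~ 1.6558518456133056
top bracket [0.5081 0.2547 0.047 ] [-57.4346 -28.3191] theta touch ~ 1.9108323925732351
```

View pics/stop.png

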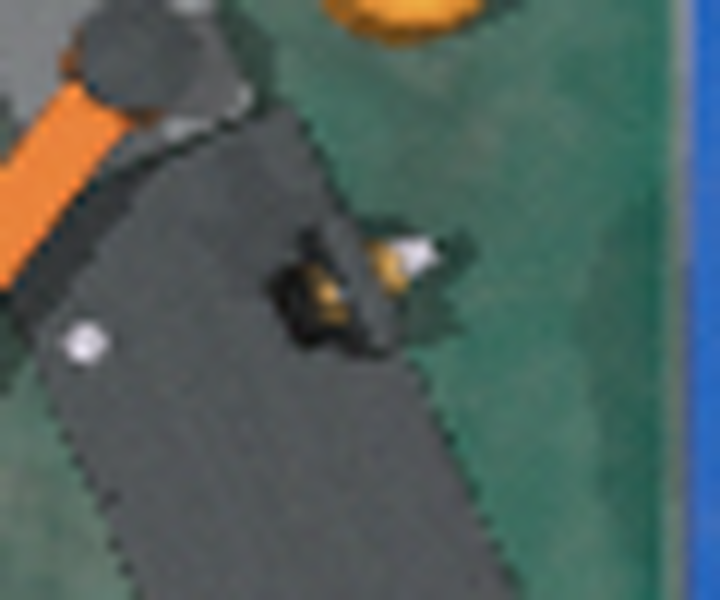

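The pad face is at about (283,310) in this enlarged crop, so the stop should be touched near θ ≈ 1.57–1.63. I'll go to about 1.47 and then feel forward.

>>> play_rows:
  motion:
    - [-1, -4, -1, 0, 0, 0, -0.04]
    - [-1, -8, -2, 0, 0, 0, -0.08]
    - [-1, -11, -2, 0, 0, 0, -0.12]
    - [-1, -14, -3, 0, 0, 0, -0.15]
    - [-1, -16, -3, 0, 0, 0, -0.17]
    - [-1, -16, -3, 0, 0, 0, -0.17]

```text
clock: 6.45
position: [0.4532, 0.3005, 0.0288]
ee_rot: [1.838, 2.546, 0.002]
force: [0.2, 1.6, 0.8]
width: 0.004
```

```bash
python3 chk.py
```

```text
6.45 [0.4532 0.3005 0.0288] [0.2045 1.6389 0.7529] along tool x 1.49 yaw 1.891
```

>>> play_rows:
  motion:
    - [-1, -1, 0, 0, 0, 0, -0.01]
    - [-1, -2, 0, 0, 0, 0, -0.02]
    - [-1, -3, -0.5, 0, 0, 0, -0.03]

```text
clock: 6.75
position: [0.4535, 0.2975, 0.0288]
ee_rot: [1.799, 2.574, 0.002]
force: [-1.5, 1.7, 0.2]
width: 0.002
```

```bash
python3 chk.py
```

```text
6.75 [0.4535 0.2975 0.0288] [-1.4545  1.7356  0.2154] along tool x 2.13 yaw 1.922
```

>>> play_rows:
  motion:
    - [-1, -1, 0, 0, 0, 0, -0.01]
    - [-1, -2, -0.5, 0, 0, 0, -0.02]

```text
clock: 6.95
position: [0.4537, 0.2955, 0.0288]
ee_rot: [1.772, 2.593, 0.002]
force: [-1.0, 1.9, 1.2]
width: 0.003
```

>>> play_rows:
  motion:
    - [-1, -0.7, 0, 0, 0, 0, -0.007]
    - [-1, -1.4, 0, 0, 0, 0, -0.015]

```text
clock: 7.15
position: [0.454, 0.294, 0.0287]
ee_rot: [1.752, 2.606, 0.002]
force: [-2.0, 0.9, -0.2]
width: 0.004
```

>>> play_rows:
  motion:
    - [-1, -0.7, 0, 0, 0, 0, -0.007]
    - [-1, -1.4, 0, 0, 0, 0, -0.015]

```text
clock: 7.35
position: [0.4545, 0.2926, 0.0287]
ee_rot: [1.731, 2.62, 0.001]
force: [-2.8, 1.2, 0.2]
width: 0.001
```

>>> play_rows:
  motion:
    - [-1, -0.6, 0, 0, 0, 0, -0.006]
    - [-1, -1.2, 0, 0, 0, 0, -0.012]

```text
clock: 7.55
position: [0.4549, 0.2913, 0.0286]
ee_rot: [1.715, 2.631, 0.001]
force: [-1.8, 2.1, -0.8]
width: 0.01
```

```bash
python3 chk.py
```

```text
7.55 [0.4549 0.2913 0.0286] [-1.7884  2.0575 -0.7833] along tool x 2.60 yaw 1.986
```

>>> play_rows:
  motion:
    - [-1, -0.6, 0, 0, 0, 0, -0.006]
    - [-1, -1.2, 0, 0, 0, 0, -0.012]

```text
clock: 7.75
position: [0.4554, 0.2902, 0.0286]
ee_rot: [1.698, 2.642, 0.001]
force: [-2.1, 1.1, 0.5]
width: 0.005
```

>>> play_rows:
  motion:
    - [-1, -0.6, 0, 0, 0, 0, -0.006]
    - [-1, -1.2, 0, 0, 0, 0, -0.012]

```text
clock: 7.95
position: [0.4559, 0.289, 0.0286]
ee_rot: [1.682, 2.652, 0.001]
force: [-1.9, 1.8, -0.0]
width: 0.001
```

>>> play_rows:
  motion:
    - [-1, -0.6, 0, 0, 0, 0, -0.006]
    - [-1, -1.2, 0, 0, 0, 0, -0.012]

```text
clock: 8.15
position: [0.4564, 0.2878, 0.0285]
ee_rot: [1.665, 2.663, 0.0]
force: [-3.3, 1.3, 0.1]
width: 0.001
```

>>> play_rows:
  motion:
    - [-1, -0.6, 0, 0, 0, 0, -0.006]
    - [-1, -1.2, 0, 0, 0, 0, -0.012]

```text
clock: 8.35
position: [0.4564, 0.2872, 0.0286]
ee_rot: [1.648, 2.674, 0.001]
force: [-4.9, 3.5, 0.2]
width: 0.006
```

```bash
cat >> chk.py <<'E'
d=np.append([.549,.304],o["position"][2])-o["position"]; d=-d; yd=-R.from_rotvec(o["ee_rot"]).as_matrix()[:,1]
print("along leg %.4f across %.4f"%(d@yd,d@x))
E
python3 chk.py
```

```text
8.35 [0.4564 0.2872 0.0286] [-4.931   3.4736  0.1686] along tool x 5.32 yaw 2.037
along leg 0.0902 across 0.0266
```

>>> play_rows:
  motion:
    - [-1, -0.5, 0, 0, 0, 0, 0]
    - [-1, -0.9, 0, 0, 0, 0, 0]

```text
clock: 8.55
position: [0.4564, 0.2872, 0.0286]
ee_rot: [-1.647, -2.674, -0.002]
force: [-5.1, 5.3, -1.0]
width: 0.007
```

```bash
python3 chk.py
```

```text
8.55 [0.4564 0.2872 0.0286] [-5.1491  5.2741 -0.9964] along tool x 7.03 yaw 2.038
along leg 0.0902 across 0.0267
```

>>> play_rows:
  motion:
    - [-1, -0.9, 0, 0, 0, 0, 0]
    - [-1, -1.2, 0, 0, 0, 0, 0]
    - [-1, -1.3, 0, 0, 0, 0, 0]

```text
clock: 8.85
position: [0.4564, 0.2871, 0.0287]
ee_rot: [-1.645, -2.674, -0.004]
force: [-4.5, 4.3, -2.8]
width: 0.004
```

```bash
python3 chk.py
```

```text
8.85 [0.4564 0.2871 0.0287] [-4.5004  4.2797 -2.7715] along tool x 5.84 yaw 2.038
along leg 0.0903 across 0.0267
```

>>> play_rows:
  motion:
    - [-1, -1.2, 0, 0, 0, 0, 0]
    - [-1, -1.6, 0, 0, 0, 0, 0]
    - [-1, -1.9, 0, 0, 0, 0, 0]

```text
clock: 9.15
position: [0.4565, 0.2869, 0.0288]
ee_rot: [-1.642, -2.673, -0.007]
force: [-6.1, 7.7, -3.1]
width: 0.007
```

```bash
python3 - <<'E'
from chk import *
print(o["joint_efforts"],o["joints"],o["ft_torque"])
p=arm.get_image("side"); cv2.imwrite("pics/s4.png",cv2.resize(p["img"][120:300,180:420],(800,600),interpolation=cv2.INTER_CUBIC))
E
```

```text
9.15 [0.4565 0.2869 0.0288] [-6.069   7.691  -3.0972] along tool x 9.58 yaw 2.040
along leg 0.0903 across 0.0266
[  4.6043 -66.3732 -12.915  -20.0469   1.8443   2.0903   0.0612] [-0.0244  0.7456 -0.925   1.9287  0.7788  0.871   0.6785] [ 1.6401  1.0484 -0.0376]
```

View pics/s4.png

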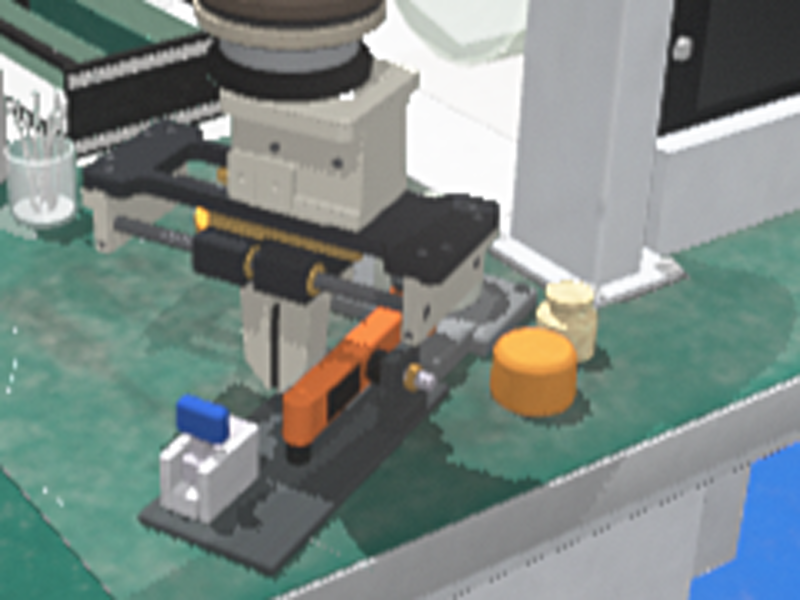

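The leg now lies against the rubber pad at (385,365). Pushing at 9.6 N, I'll firm up to about 12 N and hold.

>>> play_rows:
  motion:
    - [-1, -1.9, 0, 0, 0, 0, 0]
    - [-1, -2.2, 0, 0, 0, 0, 0]
    - [-1, -2.3, 0, 0, 0, 0, 0]

```text
clock: 9.5
position: [0.4565, 0.2868, 0.0288]
ee_rot: [-1.639, -2.672, -0.01]
force: [-6.3, 7.4, -3.5]
width: 0.004
```

```bash
python3 chk.py
```

```text
9.5 [0.4565 0.2868 0.0288] [-6.2622  7.3793 -3.4838] along tool x 9.38 yaw 2.041
along leg 0.0903 across 0.0266
```

>>> play_rows:
  motion:
    - [-1, -2.3, 0, 0, 0, 0, 0]
    - [-1, -2.7, 0, 0, 0, 0, 0]
    - [-1, -2.9, 0, 0, 0, 0, 0]

```text
clock: 9.8
position: [0.4565, 0.2867, 0.0289]
ee_rot: [-1.634, -2.671, -0.014]
force: [-6.4, 9.6, -4.3]
width: 0.003
```

```bash
python3 chk.py
```

```text
9.8 [0.4565 0.2867 0.0289] [-6.4403  9.6416 -4.2631] along tool x 11.46 yaw 2.043
along leg 0.0903 across 0.0267
```

>>> play_rows:
  motion:
    - [-1, -3, 0, 0, 0, 0, 0]
    - [-1, -3, 0, 0, 0, 0, 0]
    - [-1, -3, 0, 0, 0, 0, 0]
    - [-1, -3, 0, 0, 0, 0, 0]

```text
clock: 10.2
position: [0.4565, 0.2865, 0.029]
ee_rot: [-1.63, -2.67, -0.019]
force: [-6.3, 10.2, -4.2]
width: 0.004
```

```bash
python3 chk.py
```

```text
10.2 [0.4565 0.2865 0.029 ] [-6.3123 10.2267 -4.182 ] along tool x 11.90 yaw 2.045
along leg 0.0903 across 0.0267
```

>>> play_rows:
  motion:
    - [-1, -3, 0, 0, 0, 0, 0]
    - [-1, -3, 0, 0, 0, 0, 0]
    - [-1, -3, 0, 0, 0, 0, 0]
    - [-1, -3, 0, 0, 0, 0, 0]
    - [-1, -3, 0, 0, 0, 0, 0]
    - [-1, -3, 0, 0, 0, 0, 0]
    - [-1, -3, 0, 0, 0, 0, 0]
    - [-1, -3, 0, 0, 0, 0, 0]

```text
clock: 11.0
position: [0.4564, 0.2866, 0.0291]
ee_rot: [-1.625, -2.669, -0.023]
force: [-6.7, 10.4, -4.5]
width: 0.005
```

```bash
python3 - <<'E'
from chk import *
print(rel(o["position"]+[-.02*np.sin(0)+.02*x[0],.02*x[1],0],2.04))
E
```

```text
11.0 [0.4564 0.2866 0.0291] [-6.6827 10.4102 -4.5438] along tool x 12.21 yaw 2.048
along leg 0.0902 across 0.0270
(array([20. , -0. ,  0.4]), array([ 0.004, -0.022,  0.008]))
```

>>> play_rows:
  motion:
    - [-1, 6, 0, 0, 0, -0.01, 0]
    - [-1, 20, 0, 0, 0, -0.02, 0]
    - [-1, 35, 0, -5, 0, -0.02, 0]
    - [-1, 40, 0, -50, 0, -0.02, 0]
    - [-1, 40, 0, -100, 0, -0.02, 0]
    - [-1, 40, 0, -150, 0, -0.02, 0]
    - [-1, 40, 0, -170, 0, -0.02, 0]

```text
clock: 11.7
position: [0.44, 0.3205, 0.2051]
ee_rot: [1.632, 2.682, 0.015]
force: [0.2, -0.0, -1.2]
width: 0.008
```

```bash
python3 - <<'E'
from chk import *
print(rel((.345,.235,.2),.43))
E
```

```text
11.7 [0.44   0.3205 0.2051] [ 0.2427 -0.0199 -1.1612] along tool x -0.13 yaw 2.048
along leg 0.0892 across 0.0648
(array([ -32.3, -123.7,    3.8]), array([ 0.005, -0.01 ,  1.618]))
```

>>> play_rows:
  motion:
    - [-1, -3, -12, 0, 0, 0, 0.14]
    - [-1, -6, -25, 0, 0, 0, 0.28]
    - [-1, -9, -37, 0, 0, 0, 0.42]
    - [-1, -12, -50, 0, 0, 0, 0.56]
    - [-1, -16, -62, 0, 0, 0, 0.7]
    - [-1, -19, -75, 0, 0, 0, 0.84]
    - [-1, -22, -87, 0, 0, 0, 0.98]
    - [-1, -26, -99, 0, 0, 0, 1.12]
    - [-1, -29, -111, 0, 0, 0, 1.26]
    - [-1, -32, -124, 0, 0, 0, 1.4]

```text
clock: 12.7
position: [0.3443, 0.235, 0.2044]
ee_rot: [-2.977, -0.991, -0.015]
force: [-0.7, -0.4, 0.5]
width: 0.005
```

```bash
python3 - <<'E'
from chk import *
print(rel((.345,.235,.2),.43))
E
```

```text
12.7 [0.3443 0.235  0.2044] [-0.6896 -0.3677  0.5079] along tool x -0.77 yaw 0.643
along leg 0.0676 across -0.2052
(array([0.5, 0.5, 4.4]), array([-0.002, -0.011,  0.213]))
```

>>> play_rows:
  motion:
    - [-1, 0, 0, 4, 0, -0.01, 0.12]
    - [-1, 0, 0, 4, 0, -0.01, 0.21]
    - [-1, 0, 0, 4, 0, -0.01, 0.21]
    - [-1, 0, 0, 4, 0, -0.01, 0.21]

```text
clock: 13.1
position: [0.3443, 0.2353, 0.2007]
ee_rot: [-3.065, -0.68, -0.001]
force: [0.6, -0.6, -0.4]
width: 0.004
```

```bash
python3 - <<'E'
from chk import *
def orange_top():
    for n in ("top","side"):
        p=arm.get_image(n); np.savez(f"{n}5.npz",**p)
        h=cv2.cvtColor(p["img"],cv2.COLOR_BGR2HSV); z=.058 if n=="top" else .049
        m=cv2.inRange(h,(100,150,60),(130,255,255)); k,l,st,c=cv2.connectedComponentsWithStats(m)
        for i in range(1,k):
            X=pix2w(p,*c[i],z)
            if st[i,4]>8 and np.linalg.norm(X[:2]-[.39,.253])<.03: print(n,st[i],X)
    return
orange_top()
a=np.load("top5.npz")["img"][130:260,210:340]; b=np.load("side5.npz")["img"][150:300,190:390]
o=np.zeros((400,800,3),np.uint8); o[:,:400]=cv2.resize(a,(400,400),interpolation=cv2.INTER_CUBIC); o[:300,400:]=cv2.resize(b,(400,300),interpolation=cv2.INTER_CUBIC)
cv2.imwrite("pics/c5.png",o)
E
```

```text
13.1 [0.3443 0.2353 0.2007] [ 0.5528 -0.5878 -0.3641] along tool x 0.25 yaw 0.436
along leg 0.0243 across -0.2145
side [233 238  15  15 158] [0.388  0.2549 0.049 ]
```

View pics/c5.png

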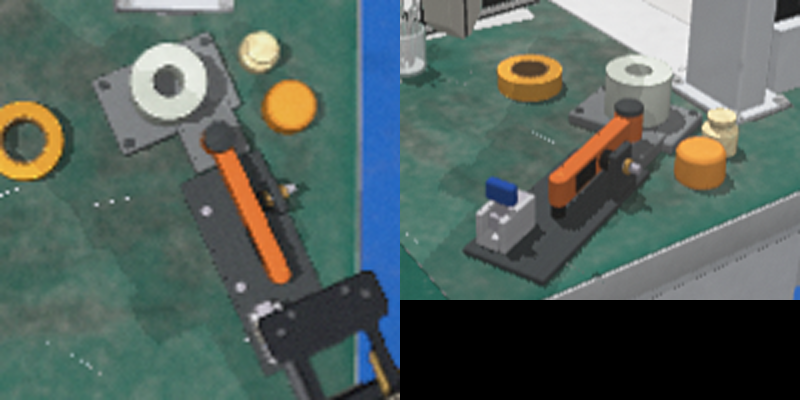

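The side view shows the leg still lying against the stop and the bolt still drawn back, with its tab at (502,190). Next I go down behind the tab.

```bash
python3 - <<'E'
from chk import *
print(rel((.356,.239,.044),.43))
E
```

```text
13.2 [0.3443 0.2352 0.2005] [ 0.4167 -0.1003  0.3696] along tool x 0.34 yaw 0.436
along leg 0.0240 across -0.2146
(array([ 12.1,   1.8, 156.5]), array([-0.002, -0.001,  0.006]))
```

>>> play_rows:
  motion:
    - [-1, 6, 1, 40, 0, 0, 0.006]
    - [-1, 12, 2, 85, 0, 0, 0.006]
    - [-1, 12, 2, 120, 0, 0, 0.006]
    - [-1, 12, 2, 145, 0, 0, 0.006]
    - [-1, 12, 2, 156, 0, 0, 0.006]
    - [-1, 12, 2, 156, 0, 0, 0.006]
    - [-1, 12, 2, 156, 0, 0, 0.006]

```text
clock: 13.9
position: [0.3564, 0.2394, 0.0454]
ee_rot: [-3.067, -0.67, -0.002]
force: [1.0, -0.4, -0.4]
width: 0.004
```

>>> play_rows:
  motion:
    - [-1, 3, 0, 0, 0, 0, 0]
    - [-1, 6, 0, 0, 0, 0, 0]
    - [-1, 9, 0, 0, 0, 0, 0]
    - [-1, 12, 0, 0, 0, 0, 0]
    - [-1, 15, 0, 0, 0, 0, 0]

```text
clock: 14.4
position: [0.3701, 0.2455, 0.0455]
ee_rot: [-3.067, -0.67, -0.001]
force: [-3.4, -1.2, 2.5]
width: 0.006
```

```bash
python3 chk.py
```

```text
14.4 [0.3701 0.2455 0.0455] [-3.3856 -1.2128  2.5447] along tool x -3.58 yaw 0.430
along leg 0.0214 across -0.1870
```

>>> play_rows:
  motion:
    - [-1, 3, 0, 0, 0, 0, 0]
    - [-1, 6, 0, 0, 0, 0, 0]
    - [-1, 9, 0, 0, 0, 0, 0]
    - [-1, 12, 0, 0, 0, 0, 0]
    - [-1, 14, 0, 0, 0, 0, 0]

```text
clock: 14.9
position: [0.383, 0.2516, 0.0455]
ee_rot: [-3.067, -0.67, -0.001]
force: [-2.4, -0.2, 2.5]
width: 0.009
```

```bash
python3 chk.py
```

```text
14.9 [0.383  0.2516 0.0455] [-2.3821 -0.1701  2.5493] along tool x -2.23 yaw 0.430
along leg 0.0215 across -0.1727
```

>>> play_rows:
  motion:
    - [-1, 1.5, 0, 0, 0, 0, 0]
    - [-1, 3, 0, 0, 0, 0, 0]

```text
clock: 15.1
position: [0.3858, 0.2529, 0.0455]
ee_rot: [-3.067, -0.67, -0.001]
force: [-2.0, -0.0, 3.5]
width: 0.001
```

```bash
python3 chk.py
```

```text
15.1 [0.3858 0.2529 0.0455] [-2.0415 -0.0475  3.4615] along tool x -1.87 yaw 0.430
along leg 0.0216 across -0.1696
```

>>> play_rows:
  motion:
    - [-1, 1, 0, 0, 0, 0, 0]
    - [-1, 2, 0, 0, 0, 0, 0]

```text
clock: 15.3
position: [0.3877, 0.2538, 0.0455]
ee_rot: [-3.067, -0.67, -0.001]
force: [-2.5, -0.8, 2.1]
width: 0.006
```

>>> play_rows:
  motion:
    - [-1, 1, 0, 0, 0, 0, 0]
    - [-1, 2, 0, 0, 0, 0, 0]

```text
clock: 15.5
position: [0.3896, 0.2547, 0.0455]
ee_rot: [-3.067, -0.67, -0.001]
force: [-3.0, -0.2, 3.1]
width: 0.001
```

```bash
python3 chk.py
```

```text
15.5 [0.3896 0.2547 0.0455] [-3.0487 -0.1959  3.1493] along tool x -2.85 yaw 0.430
along leg 0.0217 across -0.1655
```

>>> play_rows:
  motion:
    - [-1, 1, 0, 0, 0, 0, 0]
    - [-1, 2, 0, 0, 0, 0, 0]

```text
clock: 15.7
position: [0.3914, 0.2555, 0.0455]
ee_rot: [-3.067, -0.67, -0.001]
force: [-2.7, -1.0, 2.3]
width: 0.004
```

>>> play_rows:
  motion:
    - [-1, 1, 0, 0, 0, 0, 0]
    - [-1, 2, 0, 0, 0, 0, 0]

```text
clock: 15.9
position: [0.3918, 0.2557, 0.0453]
ee_rot: [-3.068, -0.671, 0.003]
force: [-10.0, -2.9, 9.1]
width: 0.002
```

```bash
python3 - <<'E'
from chk import *
p=arm.get_image("side"); cv2.imwrite("pics/s6.png",cv2.resize(p["img"][170:290,200:360],(800,600),interpolation=cv2.INTER_CUBIC))
E
```

```text
15.9 [0.3918 0.2557 0.0453] [-9.9856 -2.9377  9.0606] along tool x -10.31 yaw 0.431
along leg 0.0217 across -0.1630
```

View pics/s6.png

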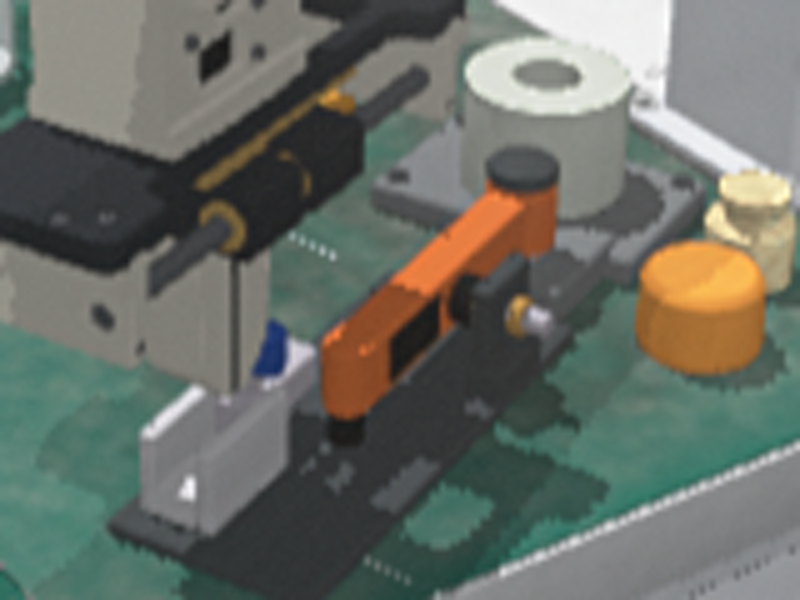

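The tab is now at the hinge end of the guide (272,350), beside the leg's end, and the force has jumped to 10 N at a hard stop. I'll press a little further to confirm, then withdraw.

>>> play_rows:
  motion:
    - [-1, 2, 0, 0, 0, 0, 0]
    - [-1, 3, 0, 0, 0, 0, 0]
    - [-1, 3, 0, 0, 0, 0, 0]

```text
clock: 16.25
position: [0.3919, 0.2557, 0.045]
ee_rot: [3.067, 0.673, -0.01]
force: [-13.8, -4.9, 15.0]
width: 0.003
```

```bash
python3 chk.py
```

```text
16.25 [0.3919 0.2557 0.045 ] [-13.7663  -4.8689  14.9635] along tool x -14.63 yaw 0.432
along leg 0.0219 across -0.1630
```

>>> play_rows:
  motion:
    - [-1, -10, 0, 0, 0, 0, 0]
    - [-1, -18, 0, 0, 0, 0, 0]
    - [-1, -20, 0, -50, 0, 0, 0]
    - [-1, -40, 0, -100, 0, 0, 0]
    - [-1, -60, 40, -150, 0, 0, 0]
    - [-1, -60, 90, -170, 0, 0, 0]
    - [-1, -60, 140, -170, 0, 0, 0]
    - [-1, -60, 180, -170, 0, 0, 0]
    - [-1, -60, 180, -170, 0, 0, 0]
    - [-1, -60, 180, -170, 0, 0, 0]

```text
clock: 17.25
position: [0.4142, 0.0657, 0.2153]
ee_rot: [3.068, 0.665, -0.009]
force: [0.3, 1.4, 0.2]
width: 0.002
```

```bash
python3 - <<'E'
from chk import *
for n,z in (("top",.058),("side",.049)):
    p=arm.get_image(n); np.savez(f"{n}7.npz",**p)
    h=cv2.cvtColor(p["img"],cv2.COLOR_BGR2HSV)
    m=cv2.inRange(h,(100,150,60),(130,255,255)); k,l,st,c=cv2.connectedComponentsWithStats(m)
    for i in range(1,k):
        X=pix2w(p,*c[i],z)
        if st[i,4]>8 and np.linalg.norm(X[:2]-[.40,.26])<.04: print(n,st[i],X,"moved mm",1000*((X[:2]-([.3905,.2519] if n=="top" else [.388,.2548]))@[.909,.417]))
a=np.load("top7.npz")["img"][130:260,210:340]; b=np.load("side7.npz")["img"][150:300,190:390]
q=np.zeros((400,800,3),np.uint8); q[:,:400]=cv2.resize(a,(400,400),interpolation=cv2.INTER_CUBIC); q[:300,400:]=cv2.resize(b,(400,300),interpolation=cv2.INTER_CUBIC)
cv2.imwrite("pics/c7.png",q)
E
```

```text
17.25 [0.4142 0.0657 0.2153] [0.3056 1.4301 0.207 ] along tool x 0.87 yaw 0.427
along leg -0.1611 across -0.2214
top [293 228  10   6  35] [0.4134 0.2616 0.058 ] moved mm 24.818131317660164
side [242 231  15  14 151] [0.4106 0.2654 0.049 ] moved mm 24.97468534848078
```

View pics/c7.png

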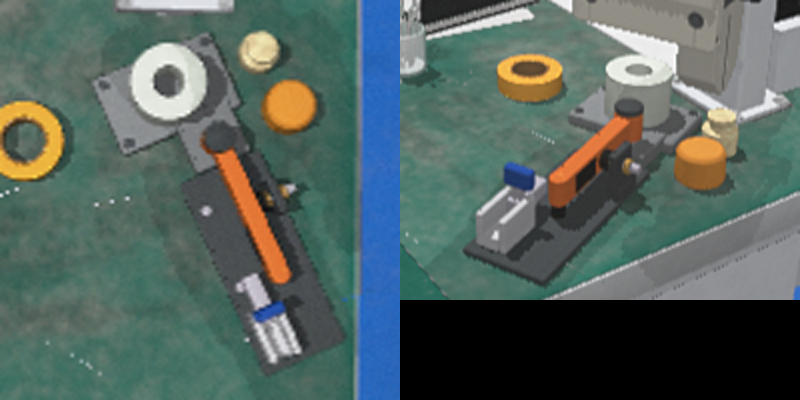

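The tab has moved about 25 mm in both views and the bolt's steel nose lies behind the leg's end at (255,290). The leg is at its stop, the three bystanders are unmoved and the arm is clear.

```bash
python3 -c "
from h import *
print(arm.sign_off(), arm.observe()['clock'])"
```

```text
the job is handed in; nothing more can be done
the job is handed in; nothing more can be done
```

The stand is set up: the leg is seated against its rubber stop and the lock bolt is fully home behind it. I handed the job in at about 17.4 s of the 67 s allowed.

- **Leg:** I pushed it round with the shut fingertips, without gripping it, and felt the stop at about 1.61 rad. I then leaned on it for just over a second. Readings were 11.5–12.2 N across the leg and about 13 N in total, below the 17 N limit; I only had readings between moves, not a continuous trace.
- **Bolt:** I pushed the tab until the force jumped from about 3 N to 10 N. It went no further at 14.6 N along the bolt, with about 15 N upward on the fingers as well.
- **Last checks:** The top and side cameras put the bolt's travel at 24.8 mm and 25.0 mm (25 mm is fully home). In the last pictures the leg lies at its stop with the bolt's nose behind its end. The weight, cap and tape look unmoved, and the arm was clear of everything.
- **Disagreements:** The two cameras differed by 3–5 mm on absolute positions. The stand's turn came out at 0.38 rad from the roll and 0.44 rad from the tab, so I worked with about 0.42–0.43 rad and made both contacts by feel.

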